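# Set and lock the depth stop of the stem corer

### The job

The stem corer is standing at its full depth in the first squash half. Set its depth stop from that squash: run the stop rod down by its blue knob until the rubber foot just bears on the squash, gently enough not to bruise it, then swing the red clamp lever all the way over so that the rod is locked there with the foot still resting on the skin. Leave the squash wedge and the white push block where they are.

Things in the scene. Friction and masses are not known exactly. Their poses are not given: they have to be found in the camera images.
- corer: Bench stem corer, fixed: base plate 400 x 240 mm under a white board (top 32 mm up), white head 88 mm wide, top 222 mm up, from the column (384 mm high, 190 mm to -y) to 20 mm past the coring tube; motor behind the column. Origin: on the table under the tube; +y runs along the head from the column to its free end, where the depth stop is. Turned up to 0.4 rad.
- stop_knob (a point): Centre of the blue knob on top of the upright stop rod: diameter 30 mm, 32 mm high (16 mm above and below this point). Rod: 14 mm steel, 52 mm to +y of the corer's origin, slides only up and down. Grip the knob across the corer's x. The rod weighs 0.24 kg and drags with about 6 N in its bush, so it stays where left; lowering it takes a push of 3 to 5 N until the foot touches.
- foot: Black rubber foot at the lower end of the stop rod: ball of 22 mm diameter, moving with the rod. Origin: its lowest point. The rubber gives about 1 mm for 9 N. It starts 20 to 70 mm above the squash.
- stop_rod (a joint): How far the rod is lowered, in m: 0 at the top, 0.075 at the bottom; starts at 0 to 0.02.
- squash: Half kabocha squash, dark green, 164 mm across, up to 80 mm high, 0.5 to 0.8 kg, loose, cut face down on the white board, coring tube (30 mm) through its stem hole. Origin: centre of the cut face. Ribbed, lopsided and turned any way: the skin under the foot is anywhere from 46 to 76 mm above the board and slopes, so it must be felt for. It bruises under more than 18 N.
- lever (a joint): Angle of the clamp's cam lever about its upright pivot, counter-clockwise from above: 0 to 0.4 at the start (loose); it swings freely to about 1.3, where the cam begins to press on the rod, is stiffest about 1.6 to 2.0, goes over centre at 2.08 and on to its end stop at 2.35 (locked; it stays there).
- lever_grip (a point): On the axis of the red upright handle post at the lever's end, 243 mm above the table. Post: round, diameter 14 mm, free from 34 mm below to 16 mm above this point; it can turn between the fingers. It runs on a circle of 75 mm radius about lever_pivot. Swinging it takes 2 to 5 N when loose, 10 to 15 N at the stiffest.
- lever_pivot (a point): On the lever's upright pivot axis, at the height of lever_grip; 17.4 mm to the corer's -x side of the rod axis. Seen from here the handle lies, in the corer's frame, at 1.309 rad + the lever's joint value, counted from +x towards +y.
- wedge_mid (a point): Bystander: cut squash wedge, green skin and orange flesh, about 125 x 78 x 70 mm, loose on the table beyond the corer's free end. This point: about its middle.
- push_block_mid (a point): Bystander: white plastic push block, 120 x 55 mm, 65 mm high, loose on the table. This point: its centre, 30 mm up.
There are look-alikes about, which are no part of the job. What is shaped like the squash but purple or turquoise is not meant.

How it is judged:
By the outcome, as a careful person would: the job done as asked, in the order asked, and still so for the second after the job is handed in, with the robot touching nothing.
It also fails if it takes over 54 s, if anything falls off the work surface, if the arm or the gripper's body presses on something with over 40 N, if the wrist force passes 120 N, or if a joint passes its speed limit or range.

### The arm

A 7-joint arm with a two-finger parallel gripper is mounted at the origin on the work surface. World frame = base frame: x ahead of the robot, y to its left, z up, the work surface at z = 0. Lengths are in m, angles in rad, forces in N, time in s.
With the tool pointing down it reaches from about 0.4 to 0.9 m from the base axis. Payload 5.5 kg.
Tool frame: the origin (TCP) lies on the mounting face of the last link; the fingertips stand 178 mm ahead of it and the grasp point (between the pads) lies 159 mm ahead of it (finger_overhang is the distance from the TCP to the fingertips, in m); z points along the fingers, y is the line along which they close (so a half turn about z gives the same grasp; the last joint's range is limited). The gripper opens to 92 mm and grips with 3 to 60 N. Pads are 19 mm wide; open, the fingers measure 130 mm over their backs; the gripper's body (75 mm by 190 mm) begins 47 mm behind the grasp point.
Start: joints at [0.263, 0.501, -0.427, 1.55, 0.221, 1.138, -0.21], TCP at [0.65, 0, 0.405] pointing down, gripper open.
Joint ranges: [-2.88, 2.88], [-0.31, 2.03], [-1.54, 1.56], [0.2, 2.42], [-1.41, 4.55], [0.19, 2.02], [-2.57, 2.57]. Speed limits (rad/s): [2.57, 2.57, 3.14, 3.14, 3.14, 3.14, 3.14].

### API

Orientations are given as a unit quaternion [x, y, z, w].
In Python, from cell import get_obs, grab_frame, get_calibration, sign_off, finger_overhang gives the robot as it stands. The module is installed in compiled form; this text tells all that it offers.
- The arm moves only by the tool apply_moves, never from a script. Its arguments are lists of equal length, an entry for each row: "delta_pos": the shift along the world's x, y, z in units of 0.5 m (1.0 is 0.5 m), a list of three; "rotation": the turn, a rotation vector about the world's x, y, z in units of 180 degrees (1.0 is 180 degrees), a list of three. In form: {"delta_pos": [[x, y, z], ...], "rotation": [[ax, ay, az], ...]}. A call has exactly 10 rows; each row shifts and turns the commanded pose from where the row before left it; what a row does not reach is not made up. A row lasts 1/8 s, in which the tool goes at most 62.5 mm and 10.7 degrees, less where a joint would pass 70% of its speed; a pose out of reach is approached as far as the arm can. A call with a number of a shift or a turn outside -1 to 1 is refused whole. A call with a gripper value outside its range is refused whole. "grip" is the closure, from 0 (fully open) to 1 (shut), set as the call begins (left out, the last holds). The fingers move at their own pace and stop on an object; "newtons" is the grip in N (left out, the last holds). Time passes only in rows, so rows that do not move let the fingers close, or fill a call up. It gives the time, the measured TCP pose, the force, the opening and the grip force at its end, in the units of the state.
- get_obs(): the state, without advancing time (a new reading comes with each control period).
- grab_frame(name): name is "scene" or "side" or "wrist"; returns the picture (384x512x3 uint8, blue, green, red); there is no depth.
- get_calibration(name): a dict with "intrinsics" (3x3 intrinsics, pixels), "camera_from_world" (4x4, takes a point from world to camera coordinates); the wrist camera has in their place "tool_from_camera" (4x4, takes a point from camera to tool coordinates, whose origin is the TCP and whose axes are the flange's). Camera axes: x right, y down, z forward; pixel columns grow to the right and rows downward; lengths in m; the calibration is good to about 2 mm. A picture is of the moment at which its call begins: read the wrist's pose just before it. get_calibration takes no time and is no camera call.
- sign_off(): hands the job in; it is judged then, once.
The state is a dict: "clock": time; "joints": joint angles; "joint_vel": joint speeds; "joint_torque": joint torques, N m; "eef_pos": TCP position; "ee_rot": TCP orientation; "force": force on the tool from outside, world axes, zero at the start; "torque": the same for the moment, N m; "finger_gap": finger opening in m; "grip_force": force on a finger pad.
Only numpy, scipy, OpenCV 4.12 (cv2) and the standard library are available. Lean on these libraries where they do the work, as an engineer would, in place of code of your own. Each camera call takes 0.05 s, during which the arm holds its last target. There are 200 camera calls.

## Working session

There is one attempt and no reset: what is moved stays moved. The work goes in short steps, Python scripts to look and compute and a tool call to move; the robot and the scene stay as the last step left them, time stands still between calls to the robot, and variables do not carry over. Pictures are saved under pics/ and viewed, at most 10 in all, crops included, and the job is handed in when it is done.

Besides the shell and the picture viewer there is one more tool, called after "Call:" by a JSON object that holds its "op" and its "data", one argument or row to a line. apply_moves: Moves the arm, as the interface text tells. Its arguments: {"type":"object","properties":{"delta_pos":{"type":"array"},"rotation":{"type":"array"},"grip":{"type":"number"},"newtons":{"type":"number"}},"required":["delta_pos","rotation"]}

```bash
mkdir -p pics; python3 - <<'E'
from cell import *
import cv2
o=get_obs(); print({k:o[k] for k in("clock","eef_pos","ee_rot","force","finger_gap")})
a=grab_frame("scene");b=grab_frame("side")
cv2.imwrite("pics/scene.png",a);cv2.imwrite("pics/side.png",b)
for n in("scene","side","wrist"):print(n,get_calibration(n))
E
```

```text
{'clock': 0.0, 'eef_pos': array([ 6.49635704e-01, -5.63090274e-05,  4.03641081e-01]), 'ee_rot': array([ 7.07096890e-01,  7.07115972e-01, -6.75473552e-04, -7.31088156e-04]), 'force': array([-0.5722501 ,  1.06151954, -0.05405416]), 'finger_gap': 0.09223002552269081}
scene {'intrinsics': array([[414.02610845,   0.        , 257.41027587],
       [  0.        , 414.02610845, 191.66587   ],
       [  0.        ,   0.        ,   1.        ]]), 'camera_from_world': array([[-5.23750862e-01,  8.51871474e-01,  1.61705649e-04,
         2.48554743e-01],
       [ 5.08392391e-01,  3.12724047e-01, -8.02334623e-01,
        -1.09601990e-01],
       [-6.83536547e-01, -4.20141240e-01, -5.96874465e-01,
         1.65788933e+00],
       [ 0.00000000e+00,  0.00000000e+00,  0.00000000e+00,
         1.00000000e+00]])}
side {'intrinsics': array([[472.22030517,   0.        , 255.08186366],
       [  0.        , 472.22030517, 188.37192961],
       [  0.        ,   0.        ,   1.        ]]), 'camera_from_world': array([[ 0.74395614,  0.66798133,  0.01817134, -0.42136232],
       [ 0.411708  , -0.43677684, -0.79982656, -0.05683818],
       [-0.52633239,  0.60251716, -0.59995607,  1.85017692],
       [ 0.        ,  0.        ,  0.        ,  1.        ]])}
wrist {'intrinsics': array([[287.7758435 ,   0.        , 256.53221477],
       [  0.        , 287.7758435 , 192.98351321],
       [  0.        ,   0.        ,   1.        ]]), 'tool_from_camera': array([[-2.91594773e-04, -9.53942946e-01, -2.99987952e-01,
         8.21507431e-02],
       [ 9.99999822e-01, -4.34555062e-04,  4.09836509e-04,
         8.19837578e-04],
       [-5.21321930e-04, -2.99987779e-01,  9.53942902e-01,
         1.96869902e-02],
       [ 0.00000000e+00,  0.00000000e+00,  0.00000000e+00,
         1.00000000e+00]])}
```

View pics/scene.png

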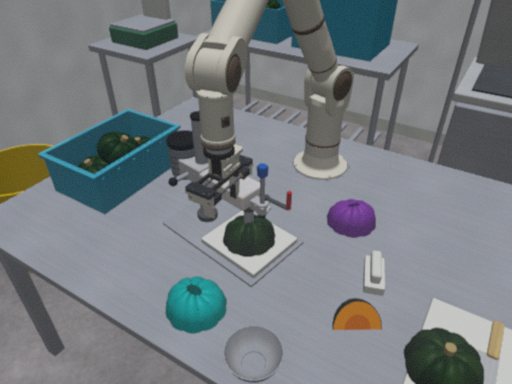

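View pics/side.png

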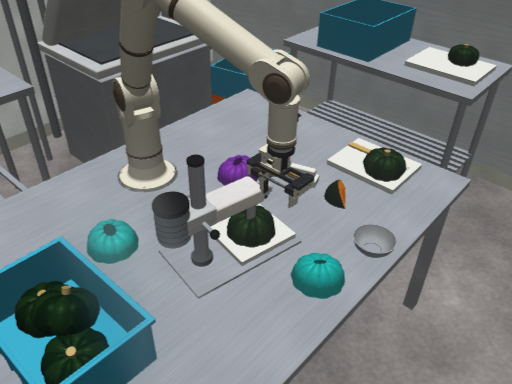

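The scene view shows the blue knob near (263,171), the red post near (290,200) and the white board with corners near (203,240), (302,242) and (252,275). The wedge is at (358,317) and the push block at (374,272). In the side view the gripper hides the knob, and the head runs from (195,215) to (262,190).

```bash
cat > h.py <<'E'
import numpy as np,cv2
from cell import *
from scipy.spatial.transform import Rotation as R
def ray(n,uv,obs=None):
    c=get_calibration(n);K=c["intrinsics"]
    d=np.linalg.solve(K,[uv[0],uv[1],1.])
    if n=="wrist":
        T=np.eye(4);T[:3,:3]=R.from_quat(obs["ee_rot"]).as_matrix();T[:3,3]=obs["eef_pos"]
        M=T@c["tool_from_camera"]
    else: M=np.linalg.inv(c["camera_from_world"])
    return M[:3,3],M[:3,:3]@d
def at_z(n,uv,z,obs=None):
    p,d=ray(n,uv,obs);return p+d*(z-p[2])/d[2]
def blobs(a,col,amin=15):
    h=cv2.cvtColor(a,cv2.COLOR_BGR2HSV)
    if col=="blue": m=cv2.inRange(h,(106,120,50),(125,255,255))
    else: m=cv2.inRange(h,(0,150,60),(6,255,255))|cv2.inRange(h,(174,150,60),(180,255,255))
    n,l,s,c=cv2.connectedComponentsWithStats(m)
    return [(s[i].tolist(),c[i].round(1).tolist()) for i in range(1,n) if s[i][4]>=amin]
E
python3 - <<'E'
from h import *
for n in("scene","side"):
    a=cv2.imread(f"pics/{n}.png")
    for c in("blue","red"):print(n,c,blobs(a,c))
for uv in [(203,240),(252,212),(302,242),(252,275)]:print("board",at_z("scene",uv,.032).round(3))
for z in(.28,.32,.36):print("knob",z,at_z("scene",(263,171),z).round(3))
print("post top",at_z("scene",(290,192),.259).round(3),"bot",at_z("scene",(290,209),.209).round(3))
print("wedge",at_z("scene",(358,317),.035).round(3),"block",at_z("scene",(374,272),.03).round(3))
cv2.imwrite("pics/c1.png",np.hstack([cv2.resize(cv2.imread("pics/scene.png")[140:300,160:320],None,fx=2.5,fy=2.5,interpolation=2),cv2.resize(cv2.imread("pics/side.png")[140:300,170:330],None,fx=2.5,fy=2.5,interpolation=2)]))
E
```

```text
scene blue [([258, 164, 10, 14, 113], [262.0, 170.0])]
scene red []
side blue []
side red []
board [ 0.62  -0.105  0.032]
board [ 0.428 -0.049  0.032]
board [0.47  0.155 0.032]
board [0.661 0.097 0.032]
knob 0.28 [0.52  0.046 0.28 ]
knob 0.32 [0.571 0.076 0.32 ]
knob 0.36 [0.623 0.106 0.36 ]
post top [0.54  0.14  0.259] bot [0.546 0.146 0.209]
wedge [0.641 0.397 0.035] block [0.471 0.381 0.03 ]
```

View pics/c1.png

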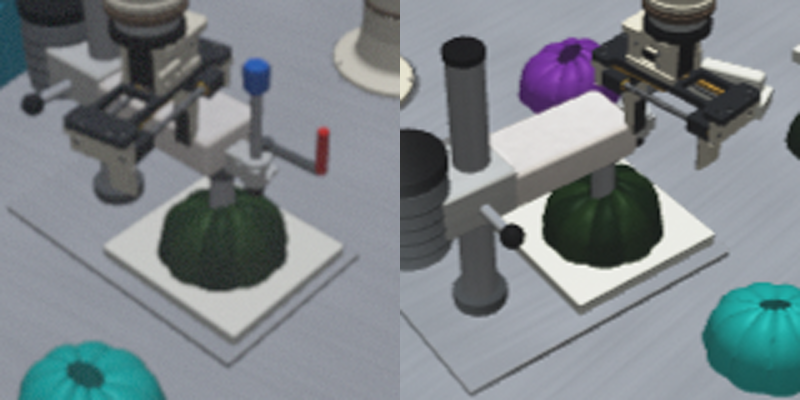

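In the crop, the knob sits left of the post. The post is on its +y side and the rod stands at the head's free end. I'll move up over the knob for a clear view.

Call:
{"op": "apply_moves", "data": {
  "delta_pos": [
    [-0.016, 0.01, 0.04],
    [-0.016, 0.01, 0.04],
    [-0.016, 0.01, 0.04],
    [-0.016, 0.01, 0.04],
    [-0.016, 0.01, 0.04],
    [-0.016, 0.01, 0.04],
    [-0.016, 0.01, 0.04],
    [-0.016, 0.01, 0.04],
    [-0.016, 0.01, 0.02],
    [0, 0, 0]
  ],
  "rotation": [
    [0, 0, -0.008],
    [0, 0, -0.008],
    [0, 0, -0.008],
    [0, 0, -0.008],
    [0, 0, -0.008],
    [0, 0, -0.008],
    [0, 0, -0.008],
    [0, 0, -0.008],
    [0, 0, -0.008],
    [0, 0, 0]
  ]
}}

```text
clock: 1.35
eef_pos: [0.5775, 0.0458, 0.5758]
ee_rot: [0.782, 0.623, 0.001, 0.0]
force: [0.9, -0.4, -0.5]
finger_gap: 0.092
grip_force: 0.0
```

```bash
python3 - <<'E'
from h import *
o=get_obs();w=grab_frame("wrist");s=grab_frame("scene");d=grab_frame("side")
for n,a in(("wrist",w),("scene",s),("side",d)):
    cv2.imwrite(f"pics/{n}2.png",a)
    for c in("blue","red"):print(n,c,blobs(a,c))
print(o["clock"],o["eef_pos"],o["ee_rot"],o["force"])
cr=cv2.resize(d[140:300,170:330],None,fx=2.4,fy=2.4,interpolation=2)
cv2.imwrite("pics/c2.png",np.hstack([cv2.resize(w,(416,312)),cr[:312]]))
E
```

```text
wrist blue [([204, 170, 35, 37, 1001], [221.6, 188.4])]
wrist red [([194, 97, 20, 14, 218], [203.3, 103.3])]
scene blue [([258, 164, 10, 14, 111], [262.1, 169.8])]
scene red []
side blue [([261, 149, 10, 13, 98], [265.4, 155.0])]
side red [([174, 0, 3, 20, 39], [175.2, 9.3]), ([278, 156, 4, 15, 41], [279.0, 162.5])]
1.35 [0.57753806 0.04580663 0.57576569] [7.82182412e-01 6.23048984e-01 6.44859477e-04 4.71050227e-04] [ 0.86819953 -0.39996317 -0.54473376]
```

View pics/c2.png

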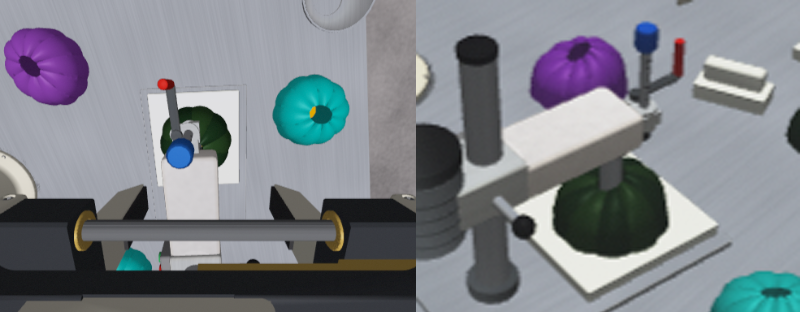

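The wrist view shows the knob at about (222,188) and the red post top at (203,103) in full-size pixels. In the side view the knob is at (265,155) and the post at (279,162).

```bash
cat >> h.py <<'E'
def tri(rs):
    A=np.zeros((3,3));b=np.zeros(3)
    for p,d in rs:
        d=d/np.linalg.norm(d);P=np.eye(3)-np.outer(d,d);A+=P;b+=P@p
    x=np.linalg.solve(A,b);return x,[np.linalg.norm(np.cross(x-p,d/np.linalg.norm(d))) for p,d in rs]
E
python3 - <<'E'
from h import *
o=get_obs()
k=[ray("scene",(262.3,170.6)),ray("side",(265.4,155.2))]
print("knob ss",tri(k)); print("knob ssw",tri(k+[ray("wrist",(221.6,188.4),o)]))
s=cv2.imread("pics/scene2.png");h=cv2.cvtColor(s,cv2.COLOR_BGR2HSV)
m=cv2.inRange(h,(0,110,50),(10,255,255))|cv2.inRange(h,(170,110,50),(180,255,255));m[:, :270]=0;m[:,310:]=0;m[:170]=0;m[230:]=0
ys,xs=np.nonzero(m);print("scene red",xs.mean(),ys.min(),ys.max(),ys.mean())
c=(xs.mean(),ys.mean())
print("post mid",tri([ray("scene",c),ray("side",(279,162.7))]))
print("post top wrist",at_z("wrist",(203,101),.259,o))
w=cv2.imread("pics/wrist2.png");g=cv2.inRange(cv2.cvtColor(w,cv2.COLOR_BGR2HSV),(0,0,190),(180,60,255))
g[235:]=0;g[:,:160]=0;g[:,320:]=0
n,l,st,ce=cv2.connectedComponentsWithStats(g)
for i in range(1,n):
  if st[i][4]>150:
    r=cv2.minAreaRect(np.argwhere(l==i)[:,::-1].astype(np.float32));print(st[i],cv2.boxPoints(r).round(1).tolist())
# board corners by eye, wrist (full-size px), z=.032
P=[at_z("wrist",q,.032,o)[:2] for q in((182,114),(296,112),(193,229),(294,226))];print(np.round(P,3))
E
python3 - <<'E'
import cv2;a=cv2.imread('pics/wrist2.png')[80:320,170:310]
cv2.imwrite('pics/c3.png',cv2.resize(a,None,fx=2.5,fy=2.5,interpolation=2))
E
```

```text
knob ss (array([0.54718347, 0.05968746, 0.30210529]), [np.float64(0.0002958233581630942), np.float64(0.000295823358163124)])
knob ssw (array([0.54820636, 0.05933847, 0.30258984]), [np.float64(0.0007557033239741797), np.float64(0.0007792902480016681), np.float64(0.0009640854140053215)])
scene red 288.38709677419354 191 208 199.3548387096774
post mid (array([0.54078057, 0.13669589, 0.23458996]), [np.float64(0.00044653606514749827), np.float64(0.00044653606514764507)])
post top wrist [0.54624327 0.13770236 0.259     ]
[ 217  111   77  116 3126] [[216.8000030517578, 114.0999984741211], [293.0, 110.9000015258789], [297.70001220703125, 225.0], [221.5, 228.1999969482422]]
[ 181  115   87  120 3862] [[180.89999389648438, 116.0999984741211], [255.39999389648438, 107.5], [270.0, 233.6999969482422], [195.39999389648438, 242.3000030517578]]
[222 152  24  36 281] [[219.8000030517578, 154.89999389648438], [234.8000030517578, 145.89999389648438], [254.8000030517578, 179.3000030517578], [239.8000030517578, 188.3000030517578]]
[[ 0.465  0.135]
 [ 0.66   0.094]
 [ 0.42  -0.08 ]
 [ 0.616 -0.119]]
```

View pics/c3.png

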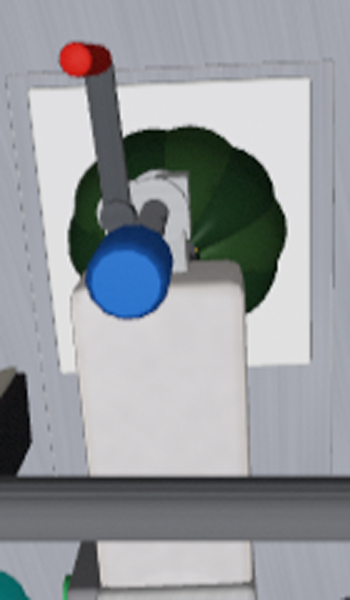

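Call:
{"op": "apply_moves", "data": {
  "delta_pos": [
    [-0.01, 0.005, 0],
    [-0.01, 0.005, 0],
    [-0.01, 0.005, -0.01],
    [-0.01, 0.005, -0.02],
    [-0.01, 0.005, -0.02],
    [-0.009, 0.002, -0.02],
    [0, 0, -0.02],
    [0, 0, -0.02],
    [0, 0, -0.02],
    [0, 0, 0]
  ],
  "rotation": [
    [0, 0, 0],
    [0, 0, 0],
    [0, 0, 0],
    [0, 0, 0],
    [0, 0, 0],
    [0, 0, 0],
    [0, 0, 0],
    [0, 0, 0],
    [0, 0, 0],
    [0, 0, 0]
  ],
  "grip": 1,
  "newtons": 10
}}

```text
clock: 2.75
eef_pos: [0.5484, 0.0583, 0.5086]
ee_rot: [0.782, 0.623, -0.001, -0.001]
force: [-1.1, -0.4, 0.6]
finger_gap: 0.0015
grip_force: 0.0
```

```bash
python3 - <<'E'
from h import *
o=get_obs();s=grab_frame("scene");d=grab_frame("side")
print(finger_overhang,o["clock"],o["eef_pos"],o["force"],o["finger_gap"])
f=lambda a,x,y:cv2.resize(a[y:y+100,x:x+100],None,fx=4,fy=4,interpolation=2)
cv2.imwrite("pics/c4.png",np.hstack([f(s,210,120),f(d,210,100)]))
for n,a in(("scene",s),("side",d)):print(n,blobs(a,"blue"))
E
```

```text
0.178 2.75 [0.54839445 0.05834514 0.50860879] [-1.10683592 -0.4338116   0.6391074 ] 0.0014685095092324696
scene [([258, 163, 10, 15, 115], [262.1, 169.7])]
side [([261, 149, 10, 13, 98], [265.4, 155.0])]
```

View pics/c4.png

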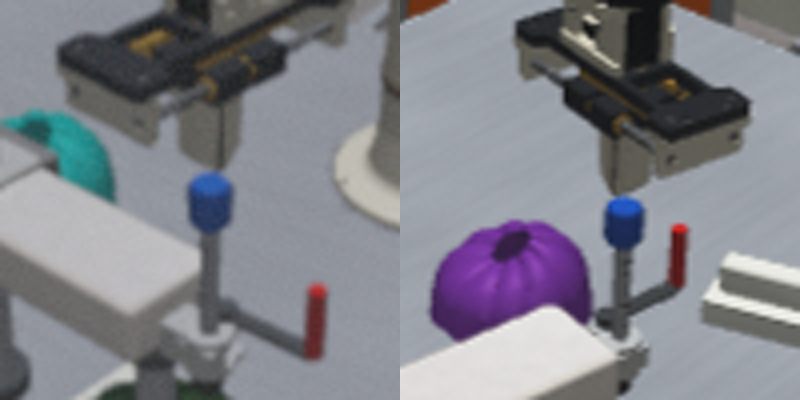

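The closed fingertips are centred about 12 mm above the knob in both views. The foot starts at least 20 mm clear of the skin, so 28 mm of descent is safe.

Call:
{"op": "apply_moves", "data": {
  "delta_pos": [
    [0, 0, -0.006],
    [0, 0, -0.006],
    [0, 0, -0.006],
    [0, 0, -0.006],
    [0, 0, -0.006],
    [0, 0, -0.006],
    [0, 0, -0.006],
    [0, 0, -0.006],
    [0, 0, -0.006],
    [0, 0, -0.002]
  ],
  "rotation": [
    [0, 0, 0],
    [0, 0, 0],
    [0, 0, 0],
    [0, 0, 0],
    [0, 0, 0],
    [0, 0, 0],
    [0, 0, 0],
    [0, 0, 0],
    [0, 0, 0],
    [0, 0, 0]
  ]
}}

```text
clock: 4.1
eef_pos: [0.5485, 0.0585, 0.4815]
ee_rot: [0.782, 0.623, 0.0, -0.0]
force: [-1.5, -0.4, 3.6]
finger_gap: 0.0006
grip_force: 1.7
```

```bash
python3 - <<'E'
from h import *
o=get_obs();print(o["eef_pos"],o["force"])
s=grab_frame("scene");d=grab_frame("side");w=grab_frame("wrist")
f=lambda a,x,y:cv2.resize(cv2.convertScaleAbs(a[y:y+80,x:x+80],alpha=2,beta=10),None,fx=5,fy=5,interpolation=2)
cv2.imwrite("pics/c5.png",np.hstack([f(s,225,180),f(d,220,170)]))
K=get_calibration
for n in("scene","side"):
  c=K(n)
  for z in(.078,.108,.118,.128,.138,.16):
    p=c["intrinsics"]@(c["camera_from_world"]@[.548,.059,z,1])[:3];print(n,z,(p[:2]/p[2]).round(1))
E
```

```text
[0.54851952 0.05851048 0.4815165 ] [-1.4538185  -0.37298589  3.58058705]
scene 0.078 [261.4 234.3]
scene 0.108 [261.5 226.6]
scene 0.118 [261.5 224. ]
scene 0.128 [261.6 221.3]
scene 0.138 [261.6 218.7]
scene 0.16 [261.6 212.7]
side 0.078 [263.4 212.9]
side 0.108 [263.6 205.8]
side 0.118 [263.7 203.4]
side 0.128 [263.8 201. ]
side 0.138 [263.9 198.5]
side 0.16 [264.1 193.1]
```

View pics/c5.png

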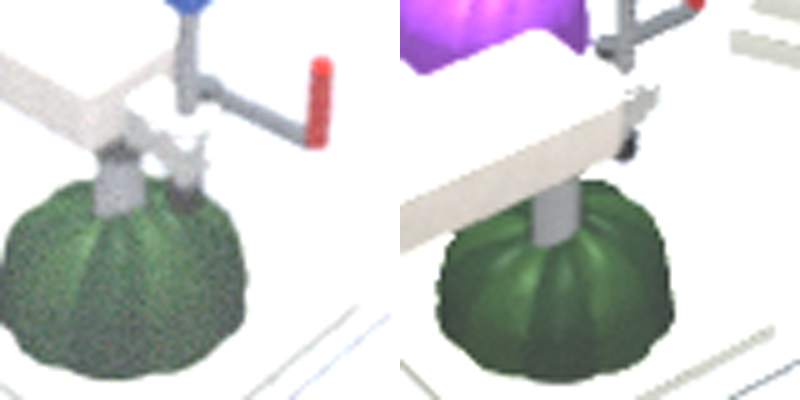

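The foot shows at scene (262,220) and side (265,200), so its lowest point is at about z = 0.127. The squash outline in the side view caps the skin there at about 0.103. 18 mm more is safe, then I'll feel for it in small steps.

Call:
{"op": "apply_moves", "data": {
  "delta_pos": [
    [0, 0, -0.004],
    [0, 0, -0.004],
    [0, 0, -0.004],
    [0, 0, -0.004],
    [0, 0, -0.004],
    [0, 0, -0.004],
    [0, 0, -0.004],
    [0, 0, -0.004],
    [0, 0, -0.004],
    [0, 0, 0]
  ],
  "rotation": [
    [0, 0, 0],
    [0, 0, 0],
    [0, 0, 0],
    [0, 0, 0],
    [0, 0, 0],
    [0, 0, 0],
    [0, 0, 0],
    [0, 0, 0],
    [0, 0, 0],
    [0, 0, 0]
  ]
}}

```text
clock: 5.5
eef_pos: [0.5485, 0.0585, 0.4634]
ee_rot: [0.782, 0.623, 0.0, -0.0]
force: [-0.6, -0.6, 0.8]
finger_gap: 0.0001
grip_force: 0.4
```

```bash
python3 - <<'E'
from h import *
o=get_obs();print(o["clock"],o["eef_pos"],o["force"])
s=grab_frame("scene");d=grab_frame("side")
f=lambda a,x,y:cv2.resize(cv2.convertScaleAbs(a[y:y+50,x:x+50],alpha=2.5,beta=10),None,fx=8,fy=8,interpolation=2)
cv2.imwrite("pics/c6.png",np.hstack([f(s,238,195),f(d,238,180)]))
E
```

```text
5.5 [0.54852872 0.05851651 0.46337525] [-0.57144938 -0.5673931   0.75560304]
```

View pics/c6.png

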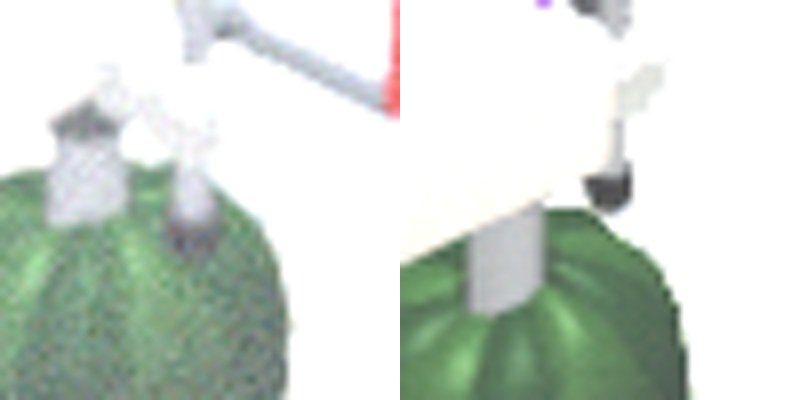

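The side crop shows the foot's lowest edge at about row 206.5 and the squash outline at about row 208, so roughly 6 mm is still free. I'll go 4 mm, then feel.

Call:
{"op": "apply_moves", "data": {
  "delta_pos": [
    [0, 0, -0.001],
    [0, 0, -0.001],
    [0, 0, -0.001],
    [0, 0, -0.001],
    [0, 0, -0.001],
    [0, 0, -0.001],
    [0, 0, -0.001],
    [0, 0, -0.001],
    [0, 0, 0],
    [0, 0, 0]
  ],
  "rotation": [
    [0, 0, 0],
    [0, 0, 0],
    [0, 0, 0],
    [0, 0, 0],
    [0, 0, 0],
    [0, 0, 0],
    [0, 0, 0],
    [0, 0, 0],
    [0, 0, 0],
    [0, 0, 0]
  ]
}}

```text
clock: 6.85
eef_pos: [0.5485, 0.0585, 0.4596]
ee_rot: [0.782, 0.623, 0.0, -0.0]
force: [-0.5, -0.4, 2.9]
finger_gap: 0.0004
grip_force: 1.3
```

Call:
{"op": "apply_moves", "data": {
  "delta_pos": [
    [0, 0, -0.0004],
    [0, 0, -0.0004],
    [0, 0, -0.0004],
    [0, 0, -0.0004],
    [0, 0, -0.0004],
    [0, 0, -0.0004],
    [0, 0, -0.0004],
    [0, 0, -0.0002],
    [0, 0, 0],
    [0, 0, 0]
  ],
  "rotation": [
    [0, 0, 0],
    [0, 0, 0],
    [0, 0, 0],
    [0, 0, 0],
    [0, 0, 0],
    [0, 0, 0],
    [0, 0, 0],
    [0, 0, 0],
    [0, 0, 0],
    [0, 0, 0]
  ]
}}

```text
clock: 8.1
eef_pos: [0.5485, 0.0585, 0.4582]
ee_rot: [0.782, 0.623, 0.0, 0.0]
force: [-0.2, -0.1, 3.0]
finger_gap: 0.0006
grip_force: 1.6
```

Call:
{"op": "apply_moves", "data": {
  "delta_pos": [
    [0, 0, -0.0004],
    [0, 0, -0.0004],
    [0, 0, -0.0004],
    [0, 0, -0.0004],
    [0, 0, -0.0004],
    [0, 0, -0.0004],
    [0, 0, -0.0004],
    [0, 0, -0.0002],
    [0, 0, 0],
    [0, 0, 0]
  ],
  "rotation": [
    [0, 0, 0],
    [0, 0, 0],
    [0, 0, 0],
    [0, 0, 0],
    [0, 0, 0],
    [0, 0, 0],
    [0, 0, 0],
    [0, 0, 0],
    [0, 0, 0],
    [0, 0, 0]
  ]
}}

```text
clock: 9.35
eef_pos: [0.5485, 0.0585, 0.4567]
ee_rot: [0.782, 0.623, 0.0, -0.0]
force: [-1.1, 0.2, 2.6]
finger_gap: 0.0003
grip_force: 1.6
```

Call:
{"op": "apply_moves", "data": {
  "delta_pos": [
    [0, 0, -0.0004],
    [0, 0, -0.0004],
    [0, 0, -0.0004],
    [0, 0, -0.0004],
    [0, 0, -0.0004],
    [0, 0, -0.0004],
    [0, 0, -0.0004],
    [0, 0, -0.0002],
    [0, 0, 0],
    [0, 0, 0]
  ],
  "rotation": [
    [0, 0, 0],
    [0, 0, 0],
    [0, 0, 0],
    [0, 0, 0],
    [0, 0, 0],
    [0, 0, 0],
    [0, 0, 0],
    [0, 0, 0],
    [0, 0, 0],
    [0, 0, 0]
  ]
}}

```text
clock: 10.6
eef_pos: [0.5485, 0.0586, 0.4554]
ee_rot: [0.782, 0.623, 0.0, 0.0]
force: [-1.7, -0.2, 4.6]
finger_gap: 0.0006
grip_force: 2.6
```

Call:
{"op": "apply_moves", "data": {
  "delta_pos": [
    [0, 0, -0.0004],
    [0, 0, -0.0004],
    [0, 0, -0.0004],
    [0, 0, -0.0004],
    [0, 0, 0],
    [0, 0, 0],
    [0, 0, 0],
    [0, 0, 0],
    [0, 0, 0],
    [0, 0, 0]
  ],
  "rotation": [
    [0, 0, 0],
    [0, 0, 0],
    [0, 0, 0],
    [0, 0, 0],
    [0, 0, 0],
    [0, 0, 0],
    [0, 0, 0],
    [0, 0, 0],
    [0, 0, 0],
    [0, 0, 0]
  ]
}}

```text
clock: 11.85
eef_pos: [0.5485, 0.0586, 0.4549]
ee_rot: [0.782, 0.623, 0.0, 0.0]
force: [-2.3, -0.6, 7.1]
finger_gap: 0.0007
grip_force: 3.6
```

Call:
{"op": "apply_moves", "data": {
  "delta_pos": [
    [0, 0, -0.0004],
    [0, 0, -0.0004],
    [0, 0, -0.0002],
    [0, 0, 0],
    [0, 0, 0],
    [0, 0, 0],
    [0, 0, 0],
    [0, 0, 0],
    [0, 0, 0],
    [0, 0, 0]
  ],
  "rotation": [
    [0, 0, 0],
    [0, 0, 0],
    [0, 0, 0],
    [0, 0, 0],
    [0, 0, 0],
    [0, 0, 0],
    [0, 0, 0],
    [0, 0, 0],
    [0, 0, 0],
    [0, 0, 0]
  ]
}}

```text
clock: 13.1
eef_pos: [0.5485, 0.0586, 0.4547]
ee_rot: [0.782, 0.623, 0.0, 0.0]
force: [-2.9, -0.5, 8.9]
finger_gap: 0.0005
grip_force: 4.3
```

The foot is down with about 5 N on the skin. Now I'll lift straight off and go over the post.

Call:
{"op": "apply_moves", "data": {
  "delta_pos": [
    [0, 0, 0.02],
    [0, 0, 0.03],
    [0, 0, 0.03],
    [-0.001, 0.02, 0],
    [-0.002, 0.03, 0],
    [-0.002, 0.03, 0],
    [-0.002, 0.03, 0],
    [-0.002, 0.03, 0],
    [-0.002, 0.017, 0],
    [0, 0, 0]
  ],
  "rotation": [
    [0, 0, 0],
    [0, 0, 0],
    [0, 0, 0],
    [0, 0, 0],
    [0, 0, 0],
    [0, 0, 0],
    [0, 0, 0],
    [0, 0, 0],
    [0, 0, 0],
    [0, 0, 0]
  ]
}}

```text
clock: 14.35
eef_pos: [0.5428, 0.1379, 0.4939]
ee_rot: [0.782, 0.623, 0.0, -0.0]
force: [0.4, -1.2, -0.5]
finger_gap: 0.0005
grip_force: 0.0
```

Call:
{"op": "apply_moves", "data": {
  "delta_pos": [
    [0, 0, -0.02],
    [0, 0, -0.02],
    [0, 0, -0.02],
    [0, 0, 0],
    [0, 0, 0],
    [0, 0, 0],
    [0, 0, 0],
    [0, 0, 0],
    [0, 0, 0],
    [0, 0, 0]
  ],
  "rotation": [
    [0, 0, 0],
    [0, 0, 0],
    [0, 0, 0],
    [0, 0, 0],
    [0, 0, 0],
    [0, 0, 0],
    [0, 0, 0],
    [0, 0, 0],
    [0, 0, 0],
    [0, 0, 0]
  ],
  "grip": 0.5
}}

```text
clock: 15.6
eef_pos: [0.543, 0.137, 0.4639]
ee_rot: [0.782, 0.623, 0.0, -0.0]
force: [-0.0, -0.2, 0.4]
finger_gap: 0.0458
grip_force: 0.0
```

```bash
python3 - <<'E'
from h import *
o=get_obs();w=grab_frame("wrist");s=grab_frame("scene");d=grab_frame("side")
print(o["clock"],o["eef_pos"],o["force"],o["finger_gap"],o["joints"].round(2))
b=blobs(w,"red");print(b)
for q in b:
    x,y,ww,hh,_=q[0];print("mid z.24",at_z("wrist",q[1],.24,o))
ks=[blobs(a,"blue") for a in(s,d)];print(ks)
f=lambda a,x,y:cv2.resize(cv2.convertScaleAbs(a[y:y+100,x:x+100],alpha=1.3),None,fx=4,fy=4,interpolation=2)
cv2.imwrite("pics/c7.png",np.hstack([cv2.resize(w,(400,300)),f(d,220,110)[:300]]))
E
```

```text
15.6 [0.54299071 0.13704119 0.46394228] [-0.01584378 -0.24481798  0.37536739] 0.04581740894846811 [ 0.1   0.29 -0.49  1.71  0.15  1.18 -0.65]
[([245, 194, 19, 39, 636], [254.5, 213.6])]
mid z.24 [0.54258233 0.13885536 0.24      ]
[[([258, 177, 9, 14, 109], [262.0, 182.9])], [([261, 161, 9, 13, 99], [265.0, 166.7])]]
```

View pics/c7.png

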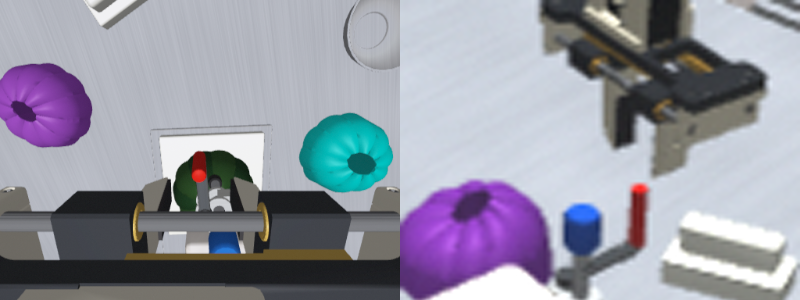

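The post sits centred between the fingers. The wrist view has it at about (254,214). I'll lower and grip.

Call:
{"op": "apply_moves", "data": {
  "delta_pos": [
    [0, 0.003, -0.03],
    [0, 0, -0.03],
    [0, 0, -0.03],
    [0, 0, -0.03],
    [0, 0, 0],
    [0, 0, 0],
    [0, 0, 0],
    [0, 0, 0],
    [0, 0, 0],
    [0, 0, 0]
  ],
  "rotation": [
    [0, 0, 0],
    [0, 0, 0],
    [0, 0, 0],
    [0, 0, 0],
    [0, 0, 0],
    [0, 0, 0],
    [0, 0, 0],
    [0, 0, 0],
    [0, 0, 0],
    [0, 0, 0]
  ],
  "grip": 0.5
}}

```text
clock: 17.0
eef_pos: [0.543, 0.1386, 0.4041]
ee_rot: [0.782, 0.623, 0.0, 0.0]
force: [0.3, -0.4, 0.4]
finger_gap: 0.046
grip_force: 0.0
```

Call:
{"op": "apply_moves", "data": {
  "delta_pos": [
    [0, 0, 0],
    [0, 0, 0],
    [0, 0, 0],
    [0, 0, 0],
    [0, 0, 0],
    [0, 0, 0],
    [0, 0, 0],
    [0, 0, 0],
    [0, 0, 0],
    [0, 0, 0]
  ],
  "rotation": [
    [0, 0, 0],
    [0, 0, 0],
    [0, 0, 0],
    [0, 0, 0],
    [0, 0, 0],
    [0, 0, 0],
    [0, 0, 0],
    [0, 0, 0],
    [0, 0, 0],
    [0, 0, 0]
  ],
  "grip": 1,
  "newtons": 25
}}

```text
clock: 18.25
eef_pos: [0.5429, 0.1387, 0.4039]
ee_rot: [0.782, 0.623, -0.0, -0.0]
force: [-2.3, 1.3, -0.1]
finger_gap: 0.0134
grip_force: 25.0
```

```bash
python3 - <<'E'
from h import *
o=get_obs();print(o["joints"].round(2))
g=o["eef_pos"]+R.from_quat(o["ee_rot"]).apply([0,0,.159]);print("grasp",g)
pv=np.array([.548,.059])+.0174*np.array([-np.cos(.206),np.sin(.206)])
v=g[:2]-pv;a0=np.arctan2(v[1],v[0]);print("pivot",pv,"r",np.hypot(*v),"q0",a0-1.309+.206)
a=np.linspace(a0,1.309-.206+2.37,31)
p=pv+np.hypot(*v)*np.c_[np.cos(a),np.sin(a)]*np.linspace(1,.075/np.hypot(*v),31)[:,None]
print((np.diff(p,axis=0)/.5).round(4).tolist())
E
```

```text
[ 0.09  0.35 -0.48  1.78  0.18  1.06 -0.68]
grasp [0.54281255 0.1386783  0.24490095]
pivot [0.53096789 0.0625591 ] r 0.07703523801857633 q0 0.3134275808452456
[[-0.0105, 0.0011], [-0.0105, 0.0004], [-0.0105, -0.0003], [-0.0105, -0.001], [-0.0104, -0.0017], [-0.0102, -0.0025], [-0.01, -0.0031], [-0.0098, -0.0038], [-0.0095, -0.0045], [-0.0091, -0.0051], [-0.0088, -0.0057], [-0.0083, -0.0063], [-0.0079, -0.0069], [-0.0074, -0.0074], [-0.0069, -0.0079], [-0.0063, -0.0083], [-0.0057, -0.0087], [-0.0051, -0.0091], [-0.0045, -0.0094], [-0.0038, -0.0097], [-0.0031, -0.0099], [-0.0024, -0.0101], [-0.0017, -0.0102], [-0.001, -0.0103], [-0.0003, -0.0103], [0.0004, -0.0103], [0.0011, -0.0103], [0.0018, -0.0102], [0.0025, -0.01], [0.0031, -0.0098]]
```

Call:
{"op": "apply_moves", "data": {
  "delta_pos": [
    [-0.0105, 0.001, 0],
    [-0.0105, 0.0005, 0],
    [-0.0105, -0.0005, 0],
    [-0.0105, -0.001, 0],
    [-0.0105, -0.0015, 0],
    [-0.01, -0.0025, 0],
    [-0.01, -0.003, 0],
    [-0.01, -0.004, 0],
    [-0.0095, -0.0045, 0],
    [-0.009, -0.005, 0]
  ],
  "rotation": [
    [0, 0, 0.017],
    [0, 0, 0.017],
    [0, 0, 0.017],
    [0, 0, 0.017],
    [0, 0, 0.017],
    [0, 0, 0.017],
    [0, 0, 0.017],
    [0, 0, 0.017],
    [0, 0, 0.017],
    [0, 0, 0.017]
  ]
}}

```text
clock: 19.5
eef_pos: [0.4932, 0.1295, 0.404]
ee_rot: [0.589, 0.808, 0.002, 0.001]
force: [4.7, 5.2, -4.8]
finger_gap: 0.0135
grip_force: 25.0
```

```bash
cat > st.py <<'E'
from h import *
o=get_obs();print(o["clock"],o["joints"].round(2),o["force"].round(1))
g=o["eef_pos"]+R.from_quat(o["ee_rot"]).apply([0,0,.159])
v=g[:2]-[.5310,.0626];print("grasp",g.round(4),"r",np.hypot(*v),"q",(np.arctan2(v[1],v[0])%6.283)-1.103)
E
python3 st.py
```

```text
19.5 [ 0.2   0.27 -0.59  1.9   0.17  1.02 -0.15] [ 4.7  5.2 -4.8]
grasp [0.4938 0.13   0.245 ] r 0.07702230308249487 q 0.9724788761847132
```

Call:
{"op": "apply_moves", "data": {
  "delta_pos": [
    [-0.009, -0.006, 0],
    [-0.0085, -0.006, 0],
    [-0.008, -0.007, 0],
    [-0.0075, -0.0075, 0],
    [-0.007, -0.008, 0],
    [-0.0065, -0.0085, 0],
    [-0.0055, -0.0085, 0],
    [-0.005, -0.009, 0],
    [-0.0045, -0.0095, 0],
    [-0.004, -0.0095, 0]
  ],
  "rotation": [
    [0, 0, 0.022],
    [0, 0, 0.022],
    [0, 0, 0.022],
    [0, 0, 0.022],
    [0, 0, 0.022],
    [0, 0, 0.022],
    [0, 0, 0.022],
    [0, 0, 0.022],
    [0, 0, 0.022],
    [0, 0, 0.022]
  ]
}}

```text
clock: 20.75
eef_pos: [0.4595, 0.0908, 0.4039]
ee_rot: [0.28, 0.96, 0.002, -0.0]
force: [-0.0, 8.5, -3.7]
finger_gap: 0.0133
grip_force: 25.0
```

```bash
python3 st.py
```

```text
20.75 [ 0.37  0.2  -0.69  1.99  0.14  1.01  0.62] [-0.   8.5 -3.7]
grasp [0.4596 0.0914 0.2449] r 0.07700340387351343 q 1.654936828271511
```

Call:
{"op": "apply_moves", "data": {
  "delta_pos": [
    [-0.0035, -0.0105, 0],
    [-0.003, -0.0105, 0],
    [-0.002, -0.0105, 0],
    [-0.0015, -0.0105, 0],
    [-0.0005, -0.011, 0],
    [0.0005, -0.011, 0],
    [0.001, -0.011, 0],
    [0.002, -0.0105, 0],
    [0.0025, -0.0105, 0],
    [0.003, -0.01, 0]
  ],
  "rotation": [
    [0, 0, 0.022],
    [0, 0, 0.022],
    [0, 0, 0.022],
    [0, 0, 0.022],
    [0, 0, 0.022],
    [0, 0, 0.022],
    [0, 0, 0.022],
    [0, 0, 0.022],
    [0, 0, 0.022],
    [0, 0, 0.022]
  ]
}}

```text
clock: 22.0
eef_pos: [0.4584, 0.037, 0.4037]
ee_rot: [-0.061, 0.998, 0.001, -0.001]
force: [-7.0, 14.5, 3.0]
finger_gap: 0.0135
grip_force: 25.0
```

```bash
python3 st.py
```

```text
22.0 [ 0.54  0.19 -0.75  2.    0.15  1.01  1.41] [-7.  14.5  3. ]
grasp [0.4581 0.0374 0.2447] r 0.07715112291272401 q 2.3709109870362655
```

Call:
{"op": "apply_moves", "data": {
  "delta_pos": [
    [0.001, -0.003, 0],
    [0, 0, 0],
    [0, 0, 0],
    [0, 0, 0],
    [0, 0, 0],
    [0, 0, 0],
    [0, 0, 0],
    [0, 0, 0],
    [0, 0, 0],
    [0, 0, 0]
  ],
  "rotation": [
    [0, 0, 0],
    [0, 0, 0],
    [0, 0, 0],
    [0, 0, 0],
    [0, 0, 0],
    [0, 0, 0],
    [0, 0, 0],
    [0, 0, 0],
    [0, 0, 0],
    [0, 0, 0]
  ]
}}

```text
clock: 23.25
eef_pos: [0.4585, 0.0369, 0.4037]
ee_rot: [-0.061, 0.998, 0.002, -0.001]
force: [-5.2, 10.0, 1.9]
finger_gap: 0.0136
grip_force: 25.0
```

```bash
python3 st.py
```

```text
23.25 [ 0.54  0.19 -0.75  2.    0.15  1.01  1.42] [-5.2 10.   1.9]
grasp [0.4581 0.0375 0.2447] r 0.07711723400634218 q 2.369578960682393
```

The lever is on its end stop: it took more push without moving. I'll release and lift clear.

Call:
{"op": "apply_moves", "data": {
  "delta_pos": [
    [0, 0, 0],
    [0, 0, 0],
    [0, 0, 0],
    [0, 0, 0],
    [0, 0, 0],
    [0, 0, 0],
    [0, 0, 0],
    [0, 0, 0],
    [0, 0, 0],
    [0, 0, 0]
  ],
  "rotation": [
    [0, 0, 0],
    [0, 0, 0],
    [0, 0, 0],
    [0, 0, 0],
    [0, 0, 0],
    [0, 0, 0],
    [0, 0, 0],
    [0, 0, 0],
    [0, 0, 0],
    [0, 0, 0]
  ],
  "grip": 0.6
}}

```text
clock: 24.5
eef_pos: [0.4595, 0.034, 0.4039]
ee_rot: [-0.06, 0.998, 0.0, -0.0]
force: [0.8, -0.8, 0.4]
finger_gap: 0.0367
grip_force: 0.0
```

Call:
{"op": "apply_moves", "data": {
  "delta_pos": [
    [0, 0, 0.02],
    [0, 0, 0.03],
    [0, 0, 0.04],
    [0, 0, 0.04],
    [0, 0, 0.04],
    [0, 0, 0.04],
    [0, 0, 0.03],
    [0, 0, 0],
    [0, 0, 0],
    [0, 0, 0]
  ],
  "rotation": [
    [0, 0, 0],
    [0, 0, 0],
    [0, 0, 0],
    [0, 0, 0],
    [0, 0, 0],
    [0, 0, 0],
    [0, 0, 0],
    [0, 0, 0],
    [0, 0, 0],
    [0, 0, 0]
  ]
}}

```text
clock: 25.75
eef_pos: [0.4593, 0.0339, 0.5231]
ee_rot: [-0.06, 0.998, 0.0, -0.001]
force: [-0.3, 0.1, 0.0]
finger_gap: 0.0365
grip_force: 0.0
```

```bash
python3 - <<'E'
from h import *
o=get_obs();print(o["clock"],o["eef_pos"],o["force"],o["finger_gap"])
s=grab_frame("scene");d=grab_frame("side");w=grab_frame("wrist")
print([blobs(a,"blue") for a in(s,d)],blobs(d,"red"),blobs(w,"red"))
for q in blobs(w,"red"):
    p=at_z("wrist",q[1],.245,o);v=p[:2]-[.531,.0626];print(p,np.hypot(*v),np.arctan2(v[1],v[0])%6.283-1.103)
f=lambda a,x,y:cv2.resize(cv2.convertScaleAbs(a[y:y+100,x:x+100],alpha=1.8,beta=5),None,fx=4,fy=4,interpolation=2)
cv2.imwrite("pics/c8.png",np.hstack([f(s,210,150),f(d,210,140)]))
E
```

```text
25.75 [0.45926709 0.03392196 0.52313873] [-0.26423315  0.09334056  0.02625002] 0.03646761474198201
[[([258, 177, 9, 14, 108], [262.0, 183.0])], [([261, 161, 9, 13, 99], [265.0, 166.7])]] [([174, 0, 3, 20, 39], [175.2, 9.3]), ([238, 159, 4, 16, 48], [239.1, 165.9])] [([41, 130, 26, 14, 298], [53.3, 136.8]), ([254, 178, 15, 29, 356], [260.5, 192.5])]
[ 0.42910009 -0.15061199  0.245     ] 0.23631111430857646 3.1633693333198334
[0.45865176 0.038226   0.245     ] 0.07634370039369917 2.3633629641435787
```

View pics/c8.png

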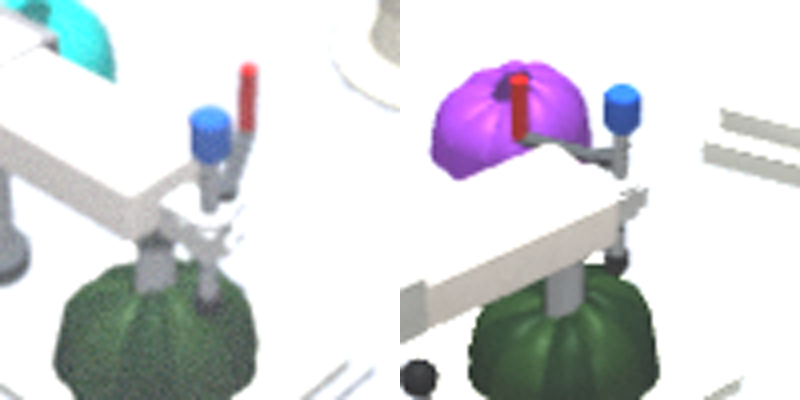

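The lever now lies over at 2.36 rad in the wrist measurement. The knob's pixels are the same before and after locking, and the foot meets the skin near side (264,208). Handing in.

```bash
python3 -c "
from cell import *
print(sign_off())"
```

```text
the job is handed in; nothing more can be done
None
```

The job is handed in at about 26 s: the foot was set down on the squash with about 5 N (estimated), the lever was locked against its end stop (measured 2.36 rad), the rod did not shift in the locking, and the arm never went near the wedge or the push block.

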